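# Function check of a toy at the test station

## Task

Check the toy dinosaur head: with the fingertips, lightly press the long bar-shaped start key, then the toy's nose pad, then the round pass key, each until it has gone down more than half its travel, letting each spring back. Do not press the square reject key, do not lift or shift the toy out of its green cradle, press nothing hard, and leave the other things on the bench where they are.

Things in the scene. Friction and masses are not known exactly. Their poses are not given: they have to be found in the camera images.
- start_box: the start key's box: light grey plastic cap on a black box fixed to the bench; the box is 98 x 46 mm and 34 mm high. Its origin is the centre of its underside. Its x axis is the long direction; the cap is a bar 80 x 26 mm along x, centred on the box.
- start_top (a point): start key: the centre of the cap's top face, 46 mm above the bench when not pressed (12 mm above the box); it moves down with the cap
- start_key (a joint): travel of the start key in m: 0 released, 0.009 fully down. It registers at half travel, 0.0045. Springs back by itself; about 1.4 N to start moving, 3 N at half travel, 4.5 N fully down
- pass_box: the pass key's box: light grey plastic cap on a black box fixed to the bench; the box is round, 66 mm across and 34 mm high. Its origin is the centre of its underside. The cap is round, 44 mm across, centred.
- pass_top (a point): pass key: the centre of the cap's top face, 46 mm above the bench when not pressed (12 mm above the box); it moves down with the cap
- pass_key (a joint): travel of the pass key in m: 0 released, 0.009 fully down. It registers at half travel, 0.0045. Springs back by itself; about 1.4 N to start moving, 3 N at half travel, 4.5 N fully down
- reject_box: the reject key's box, not to be pressed: light grey plastic cap on a black box fixed to the bench; the box is 62 x 62 mm and 34 mm high. Its origin is the centre of its underside. The cap is square, 40 x 40 mm, centred.
- reject_key (a joint): travel of the reject key in m: 0 released, 0.009 fully down. It registers at half travel, 0.0045. Springs back by itself; about 1.4 N to start moving, 3 N at half travel, 4.5 N fully down. Leave it alone
- cradle: green cradle fixed to the bench, a tray 200 (x) x 126 (y) mm with a 12 mm floor and a 10 mm rim up to 34 mm; origin at the centre of its underside, x axis from the toy's nose to the back of its head
- toy: grey toy dinosaur head with yellow teeth, 172 (x) x 98 (y) x 89 mm, about 0.3 kg, lying loose in the cradle (4 mm of play on each side). Origin at the centre of its underside, on the cradle floor; the snout points along its -x axis. The low snout's top is 59 mm and the back of the head (x from 0 to +85 mm) 89 mm above the underside
- nose_top (a point): the nose pad: centre of the top face of the raised rectangular pad, 36 (x) x 46 (y) mm, of the same grey plastic, on the snout, 52 mm from the toy's origin along -x and 72 mm above its underside (84 mm above the bench) when not pressed; it moves down with the pad. The skull rises 17 mm higher than the pad and begins 52 mm behind this point
- nose_pad (a joint): travel of the nose pad in m: 0 released, 0.009 fully down. It registers at half travel, 0.0045. Springs back by itself; about 1.4 N to start moving, 3 N at half travel, 4.5 N fully down
- bottle_mid (a point): bystander: clear jar with a steel cap, 52 mm across and 80 mm high, standing among the key boxes; point at half height
- jaw: bystander: yellow U-shaped toy jaw, 60 x 60 x 21 mm, lying loose; origin at the middle of its underside
- driver: bystander: blue power screwdriver lying on the bench, 195 x 30 x 30 mm along its x axis; origin under the middle of its grip
- brush: bystander: small brush lying on the bench, 170 mm long along its x axis
- claw: bystander: grey toy claw 60 x 24 x 14 mm, lying loose; origin at the middle of the underside of its palm

How it is judged:
By the outcome, as a careful person would: the job done as asked, in the order asked, and still so for the second after the job is handed in, with the robot touching nothing.
It also fails if it takes over 48 s, if anything falls off the work surface, if the arm or the gripper's body presses on something with over 40 N, if the wrist force passes 120 N, or if a joint passes its speed limit or range.

## Robot

A 6-joint arm with a two-finger parallel gripper is mounted at the origin on the work surface. World frame = base frame: x ahead of the robot, y to its left, z up, the work surface at z = 0. Lengths are in mm, angles in rad, forces in N, time in s.
With the tool pointing down it reaches from about 325 to 875 mm from the base axis. Payload 4.4 kg.
Tool frame: the origin (TCP) lies midway between the tips of the shut fingers; the grasp point (between the pads) lies 19 mm behind it; z points along the fingers, y is the direction in which the jaws open and shut (so a half turn about z gives the same grasp; the last joint's range is limited). The gripper opens to 85 mm and grips with 20 to 120 N. Pads are 22 mm wide; open, the fingers measure 114 mm over their backs; the gripper's body (76 mm by 85 mm) begins 54 mm behind the grasp point. The pads swing forward as they close: fully open they stand 13 mm farther back than shut.
Start: joints at [0.993, 0.207, 1.542, -0, 1.393, -0.15], TCP at [238.56, 523.179, 231.282] pointing down, gripper open.
Joint ranges: [-2.73, 2.73], [-0.86, 2.22], [0.23, 2.46], [-1.11, 4.25], [0.08, 2.63], [-2.82, 2.82]. Speed limits (rad/s): [2.79, 2.79, 3.14, 3.14, 3.14, 3.14].

## Interface

Orientations are given as a unit quaternion [x, y, z, w].
In Python, from cell import telemetry, get_image, camera_model, manip gives the robot as it stands.
- The arm moves only by the tool jog_arm, never from a script. Its argument "deltas" is a list of rows, each a list of 2 entries, a list of its own where there are three numbers: the shift along the tool's x, y, z in mm, then the turn about the tool's z in degrees. A call has 1 to 12 rows; each row is the pose to reach, as a shift and turn from the pose commanded when the call began, along the tool's axes at that moment; what a row does not reach only later rows make up. A row lasts 1/12 s, in which the tool goes at most 41.7 mm and 7.16 degrees, less where a joint would pass 70% of its speed; a pose out of reach is approached as far as the arm can. A call with a gripper value outside its range is refused whole. "fingers" is the opening in per cent of the stroke, from 0 (shut) to 100 (fully open), set as the call begins (left out, the last holds). The fingers move at their own pace and stop on an object; the grip force is fixed at half the most. Time passes only in rows, so rows that repeat a pose let the fingers close. It gives the time, the measured TCP pose, the force and the opening at its end, in the units of the state.
- telemetry.state(): the state, without advancing time (a new reading comes with each control period).
- get_image(name): name is "scene" or "top" or "wrist"; returns the picture (384x512x3 uint8, red, green, blue); there is no depth.
- camera_model(name): a dict with "K" (3x3 intrinsics, pixels), "extrinsics" (4x4, takes a point from world to camera coordinates); the wrist camera has in their place "T_tool_cam" (4x4, takes a point from camera to tool coordinates, whose origin is the TCP and whose axes are the flange's). Camera axes: x right, y up, looking along -z (the intrinsics and any distortion apply to the point x, -y, -z); pixel columns grow to the right and rows downward; lengths in mm; the calibration is good to about 2 mm. A picture is of the moment at which its call begins: read the wrist's pose just before it. camera_model takes no time and is no camera call.
- manip.job_done(): hands the job in, once; it reports no verdict.
The state is a dict: "time": time; "joints": joint angles; "joint_vel": joint speeds; "joint_torque": joint torques, N m; "eef_pos": TCP position; "tool_rot": TCP orientation; "contact_force": force on the tool from outside, world axes, zero at the start; "moment": the same for the moment, N m; "opening": finger opening in mm.
Only numpy, scipy, OpenCV 4.12 (cv2) and the standard library are available. Lean on these libraries where they do the work, as an engineer would, in place of code of your own. Each camera call takes 0.05 s, during which the arm holds its last target.

## Working session

There is one attempt and no reset: what is moved stays moved. The work goes in short steps, Python scripts to look and compute and a tool call to move; the robot and the scene stay as the last step left them, time stands still between calls to the robot, and variables do not carry over. Pictures are saved under pics/ and viewed, and the job is handed in when it is done.

Besides the shell and the picture viewer there is one more tool, called after "Call:" as a command line: name --argument value ..., lists and objects as JSON in quotes. jog_arm: Moves the arm, as the interface text tells. Its arguments: {"type":"object","properties":{"deltas":{"type":"array","items":{"type":"array"}},"fingers":{"type":"number"}},"required":["deltas"]}

```bash
mkdir -p pics; ls; python3 - <<'E'
from cell import telemetry, get_image, camera_model, manip
import cv2
print(telemetry.state())
for n in("scene","top","wrist"):
    cv2.imwrite(f"pics/{n}0.png",cv2.cvtColor(get_image(n),cv2.COLOR_RGB2BGR))
    print(n,camera_model(n))
E
```

```text
pics
{'time': 0.0, 'joints': array([ 9.92492002e-01,  2.07438965e-01,  1.54297816e+00, -2.01261895e-05,
        1.39350801e+00, -1.50507197e-01]), 'joint_vel': array([ 0.00157787, -0.00094936, -0.00010138, -0.0009113 ,  0.00038913,
       -0.0008257 ]), 'joint_torque': array([ 1.73412507e-03, -3.83021057e+01, -2.91607744e+01,  5.93721688e-05,
        9.96324787e-03, -5.56198415e-06]), 'eef_pos': array([238.14217242, 522.51973378, 230.1035235 ]), 'tool_rot': array([ 2.12269332e-01,  9.77210505e-01, -1.09318960e-03, -4.06388278e-04]), 'contact_force': array([-0.25790078, -0.35409284,  0.50094804]), 'moment': array([ 0.02426075, -0.01362602, -0.02726727]), 'opening': 85.588951217491}
scene {'K': array([[357.46031565,   0.        , 255.96249236],
       [  0.        , 357.46031565, 191.00226216],
       [  0.        ,   0.        ,   1.        ]]), 'extrinsics': array([[-7.33255483e-01,  6.79897107e-01, -8.73614806e-03,
         3.49517951e+02],
       [-5.30625863e-01, -5.64141020e-01,  6.32598690e-01,
         2.46805929e+02],
       [ 4.25173600e-01,  4.68492084e-01,  7.74430486e-01,

[... 456 characters left out ...]
+02],
       [-1.70410970e-01, -1.13101396e-02,  9.85308166e-01,
        -1.19209905e+03],
       [ 0.00000000e+00,  0.00000000e+00,  0.00000000e+00,
         1.00000000e+00]])}
wrist {'K': array([[293.20984165,   0.        , 253.78589401],
       [  0.        , 293.20984165, 188.00725324],
       [  0.        ,   0.        ,   1.        ]]), 'T_tool_cam': array([[ 3.95403025e-04,  9.51476126e-01,  3.07722320e-01,
         7.77910193e+01],
       [ 9.99999852e-01, -2.61067609e-04, -4.77714355e-04,
         1.93191512e-01],
       [-3.74197473e-04,  3.07722463e-01, -9.51476088e-01,
        -1.42909940e+02],
       [ 0.00000000e+00,  0.00000000e+00,  0.00000000e+00,
         1.00000000e+00]])}
```

View pics/scene0.png

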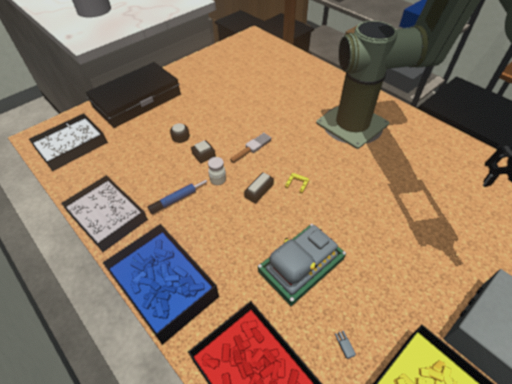

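View pics/top0.png

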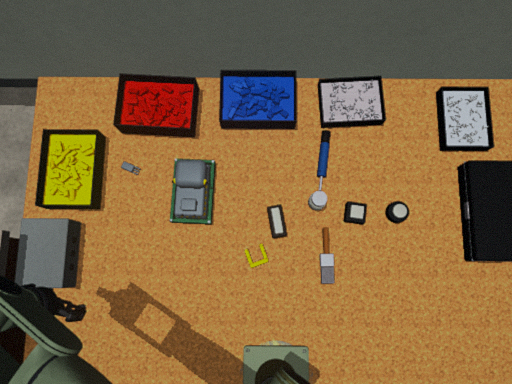

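View pics/wrist0.png

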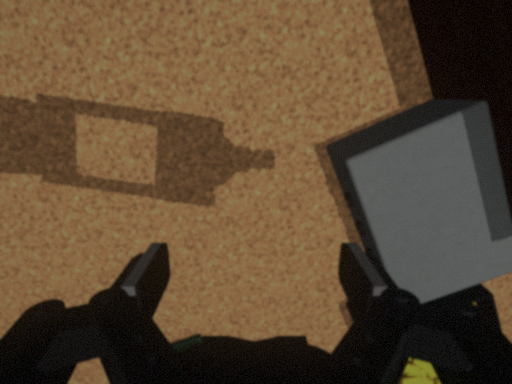

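```bash
python3 - <<'E'
import cv2
im=cv2.imread("pics/top0.png")
cv2.imwrite("pics/top0z.png",cv2.resize(im[60:320,120:470],None,fx=2.25,fy=2.25,interpolation=cv2.INTER_CUBIC))
E
```

```text
(no output)
```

View pics/top0z.png

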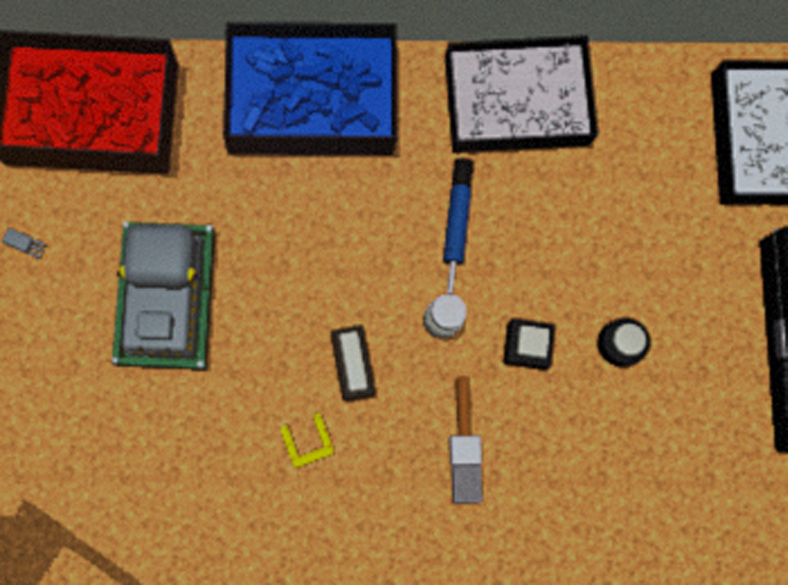

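The top view shows the start cap at about (276.4,220), nose pad at (188.4,203.6), round pass cap at (399.6,211), and square reject cap at (356.5,212), with the jar at (318,200). Next I'll triangulate against the scene picture.

```bash
cat > h.py <<'E'
import numpy as np, cv2
from cell import telemetry, get_image, camera_model, manip
from scipy.spatial.transform import Rotation as R
def ray(name,u,v,st=None):
    c=camera_model(name);K=c["K"]
    d=np.array([(u-K[0,2])/K[0,0],-(v-K[1,2])/K[1,1],-1.])
    if name=="wrist":
        Tc=c["T_tool_cam"];Rt=R.from_quat(st["tool_rot"]).as_matrix()
        return Rt@Tc[:3,3]+st["eef_pos"],Rt@Tc[:3,:3]@d
    E=c["extrinsics"];return -E[:3,:3].T@E[:3,3],E[:3,:3].T@d
def atz(name,u,v,z,st=None):
    o,d=ray(name,u,v,st);return np.round(o+d*(z-o[2])/d[2],1)
def proj(name,p,st=None):
    c=camera_model(name);K=c["K"];p=np.array(p,float)
    if name=="wrist":
        Tc=c["T_tool_cam"];Rt=R.from_quat(st["tool_rot"]).as_matrix()
        q=Tc[:3,:3].T@(Rt.T@(p-st["eef_pos"])-Tc[:3,3])
    else: E=c["extrinsics"];q=E[:3,:3]@p+E[:3,3]
    return np.round([K[0,2]+K[0,0]*q[0]/-q[2],K[1,2]-K[1,1]*q[1]/-q[2]],1)
def snap(name,f,crop=None,s=1):
    st=telemetry.state();im=get_image(name)[:,:,::-1]
    if crop: im=im[crop[1]:crop[3],crop[0]:crop[2]]
    cv2.imwrite("pics/"+f,cv2.resize(im,None,fx=s,fy=s,interpolation=cv2.INTER_CUBIC));return st
E
python3 - <<'E'
from h import *
for n,u,v,z in(("start",276.4,220,46),("nose",188.4,203.6,84),("pass",399.6,211.1,46),("rej",356.5,212,46),("jar",318.3,199,80),):
    p=atz("top",u,v,z);print(n,p,np.hypot(p[0],p[1]),proj("scene",p))
# start ends
z=lambda a,b:(120+a/2.25,60+b/2.25)
print(atz("top",*z(347,334),46),atz("top",*z(358,388),46))
im=cv2.imread("pics/scene0.png")
cv2.imwrite("pics/scene0z.png",cv2.resize(im[115:305,160:360],None,fx=3,fy=3,interpolation=cv2.INTER_CUBIC))
E
```

```text
start [463.6   2.1  46. ] 463.6047562309947 [259.5 181.4]
nose [505.5 263.3  84. ] 569.9624022687813 [318.2 237.3]
pass [ 493.9 -370.1   46. ] 617.18005476522 [179.2 126.5]
rej [ 490.1 -240.1   46. ] 545.7527095672544 [203.1 144.9]
jar [ 523.1 -120.5   80. ] 536.799646050554 [217.2 161.9]
[498.9   8.7  46. ] [426.1  -6.1  46. ]
```

View pics/scene0z.png

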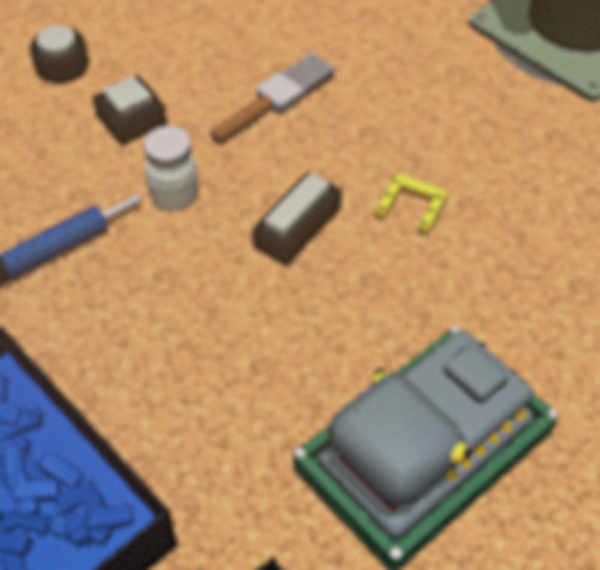

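Scene-view positions agree with the projections within about 2 px: start (260.7,182.3), nose (318.7,238.3), pass (179,128). I'll head above the start key with the fingers shut.

```bash
cat >> h.py <<'E'
def delta(target,frm=None):
    st=telemetry.state();Rt=R.from_quat(st["tool_rot"]).as_matrix()
    p=st["eef_pos"] if frm is None else np.array(frm)
    return np.round(Rt.T@(np.array(target)-p),1)
E
python3 - <<'E'
from h import *
f=[238.56,523.18,231.28]
st=telemetry.state();print(R.from_quat(st["tool_rot"]).as_matrix().round(4))
print(delta([463.6,2.1,180],f))
E
```

```text
[[-9.099e-01  4.149e-01 -1.000e-03]
 [ 4.149e-01  9.099e-01 -1.500e-03]
 [ 3.000e-04 -1.800e-03 -1.000e+00]]
[-421.  -380.7   51.8]
```

Call:
jog_arm --deltas '[[[-14,-12.7,0],0],[[-36,-32,3],0],[[-62,-56,6],0],[[-89,-80,10],0],[[-116,-105,14],0],[[-143,-129,17],0],[[-170,-154,21],0],[[-197,-178,24],0],[[-224,-202,27],0],[[-251,-227,31],0],[[-278,-251,34],0],[[-305,-276,37],0]]' --fingers 0

```text
time: 1.15
eef_pos: [401.7, 143.9, 194.0]
tool_rot: [0.212, 0.977, 0.0, 0.0]
contact_force: [1.8, 0.3, 0.1]
opening: -0.3
```

Call:
jog_arm --deltas '[[[-27,-24,3],0],[[-52,-47,6],0],[[-76,-69,9],0],[[-96,-87,12],0],[[-108,-98,14],0],[[-116,-105,15],0],[[-116,-105,15],0],[[-116,-105,15],0],[[-116,-105,15],0]]'

```text
time: 1.9
eef_pos: [463.1, 2.8, 179.2]
tool_rot: [0.212, 0.977, 0.0, -0.0]
contact_force: [0.1, 0.1, 0.2]
opening: 0.2
```

```bash
python3 - <<'E'
from h import *
st=snap("wrist","w1.png")
print(st["time"],st["eef_pos"],st["tool_rot"],st["joints"],st["contact_force"],st["opening"])
for p in([463.6,2.1,46],[498.9,8.7,46],[426,-6,46]):print(proj("wrist",p,st))
E
```

```text
1.9 [463.06054545   2.82789622 179.1754604 ] [ 2.11839380e-01  9.77304392e-01  2.51634751e-04 -3.74017024e-04] [-1.81500554e-01  1.83007411e-02  1.86345001e+00  5.53325410e-04
  1.26057352e+00 -1.32555260e+00] [0.08591342 0.11972795 0.22432284] 0.24436795975957776
[253.  177.7]
[273.4 205.7]
[228.7 146.3]
```

View pics/w1.png

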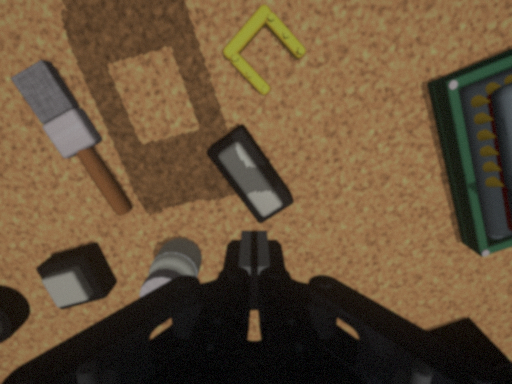

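The wrist picture puts the start cap centre at about (252,174), against a predicted (253,178), so they agree. Going down.

Call:
jog_arm --deltas '[[[0,0,15],0],[[0,0,45],0],[[0,0,80],0],[[0,0,105],0],[[0,0,120],0],[[0,0,126],0],[[0,0,126],0],[[0,0,126],0]]'

```text
time: 2.62
eef_pos: [464.1, 2.4, 54.0]
tool_rot: [0.212, 0.977, 0.0, 0.0]
contact_force: [0.0, -0.3, -0.3]
opening: 0.4
```

Call:
jog_arm --deltas '[[[0,0,2],0],[[0,0,4],0],[[0,0,6],0],[[0,0,8],0],[[0,0,9],0],[[0,0,10],0],[[0,0,10],0],[[0,0,10],0],[[0,0,10],0]]'

```text
time: 3.37
eef_pos: [464.2, 1.7, 43.6]
tool_rot: [0.212, 0.977, 0.0, 0.001]
contact_force: [1.0, -0.4, 2.5]
opening: 0.3
```

Call:
jog_arm --deltas '[[[0,0,1],0],[[0,0,2],0],[[0,0,3],0],[[0,0,4],0],[[0,0,4],0],[[0,0,4],0],[[0,0,4],0],[[0,0,4],0]]'

```text
time: 4.03
eef_pos: [464.1, 1.7, 39.5]
tool_rot: [0.212, 0.977, 0.0, 0.001]
contact_force: [1.8, 0.6, 3.1]
opening: 0.1
```

```bash
python3 - <<'E'
from h import *
st=snap("wrist","w2.png",(150,130,350,300),4)
print(st["eef_pos"],st["contact_force"],st["moment"]);print(telemetry.state()["eef_pos"],telemetry.state()["contact_force"])
snap("scene","s2.png",(210,120,310,220),6)
print(telemetry.state()["eef_pos"],telemetry.state()["contact_force"])
E
```

```text
[464.07486656   1.72547467  39.52999095] [1.81522352 0.64806457 3.11615774] [-0.03866687 -0.4430895   0.02607487]
[464.07505546   1.75313697  39.52891648] [2.87569449 0.32806689 3.34408031]
[464.07048284   1.74015934  39.51990793] [2.25662732 0.29211935 3.28703943]
```

View pics/w2.png

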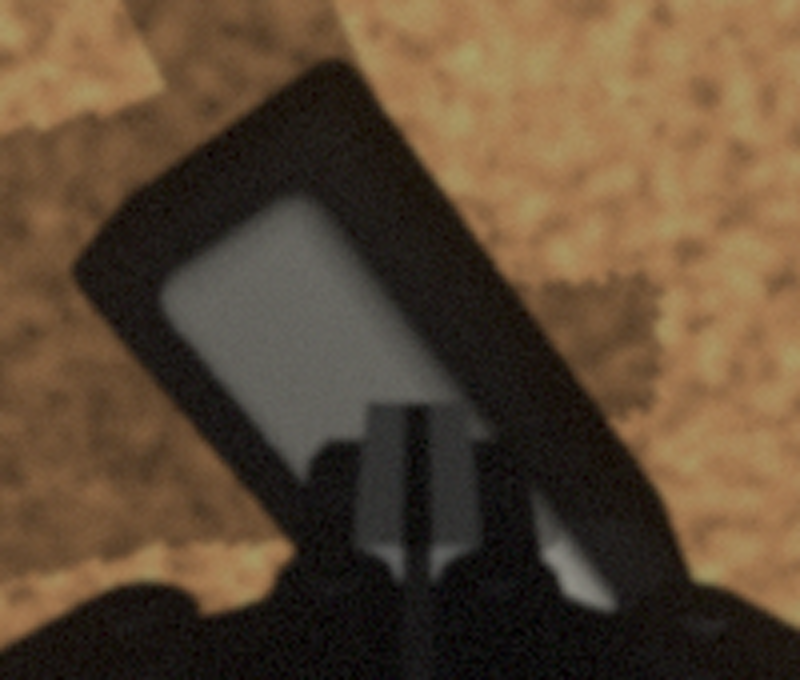

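View pics/s2.png

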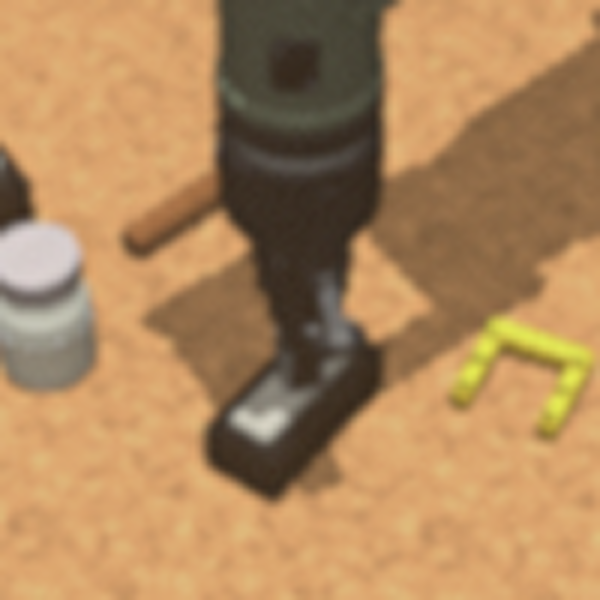

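Force says about 3.3 N and height says 6.5 mm. The fingers sit on the bar; I'll add a small margin, then release and go to the nose.

Call:
jog_arm --deltas '[[[0,0,0.7],0],[[0,0,1.3],0],[[0,0,1.3],0],[[0,0,1.3],0],[[0,0,1.3],0]]'

```text
time: 4.55
eef_pos: [463.8, 1.8, 38.1]
tool_rot: [0.212, 0.977, -0.0, 0.0]
contact_force: [2.1, -0.9, 4.4]
opening: 0.1
```

```bash
python3 - <<'E'
from h import *
st=telemetry.state();print(st["eef_pos"],st["contact_force"])
# commanded z ~38.0
print(delta([505.5,263.3,150],[464.1,1.8,150]))
E
```

```text
[463.78964168   1.81701495  38.09248033] [ 2.08126797 -0.8712106   4.41880485]
[ 70.8 255.1  -0. ]
```

Call:
jog_arm --deltas '[[[0,0,-3],0],[[0,0,-10],0],[[0,0,-30],0],[[0,0,-60],0],[[0,0,-90],0],[[0,0,-112],0],[[0,0,-120],0],[[0,0,-122],0],[[0,0,-122],0]]'

```text
time: 5.3
eef_pos: [462.4, 2.1, 159.2]
tool_rot: [0.212, 0.977, -0.0, -0.001]
contact_force: [0.0, -0.8, -0.2]
opening: -0.0
```

Call:
jog_arm --deltas '[[[4,14,0],0],[[11,40,0],0],[[20,72,0],0],[[30,108,0],0],[[40,144,0],0],[[50,180,0],0],[[59,213,0],0],[[66,238,0],0],[[70,251,0],0],[[71,255,0],0],[[71,255,0],0],[[71,255,0],0]]'

```text
time: 6.3
eef_pos: [503.9, 261.9, 158.7]
tool_rot: [0.213, 0.977, -0.001, -0.001]
contact_force: [0.8, 0.2, -0.7]
opening: 0.0
```

```bash
python3 - <<'E'
from h import *
st=snap("wrist","w3.png",None,1.5)
print(st["time"],st["eef_pos"],st["contact_force"])
print(proj("wrist",[505.5,263.3,84],st)*1.5, proj("wrist",st["eef_pos"],st)*1.5)
E
```

```text
6.3 [503.91621121 261.93436032 158.73356105] [ 0.83858063  0.20144983 -0.69523288]
[384.15 297.15] [379.95 364.65]
```

View pics/w3.png

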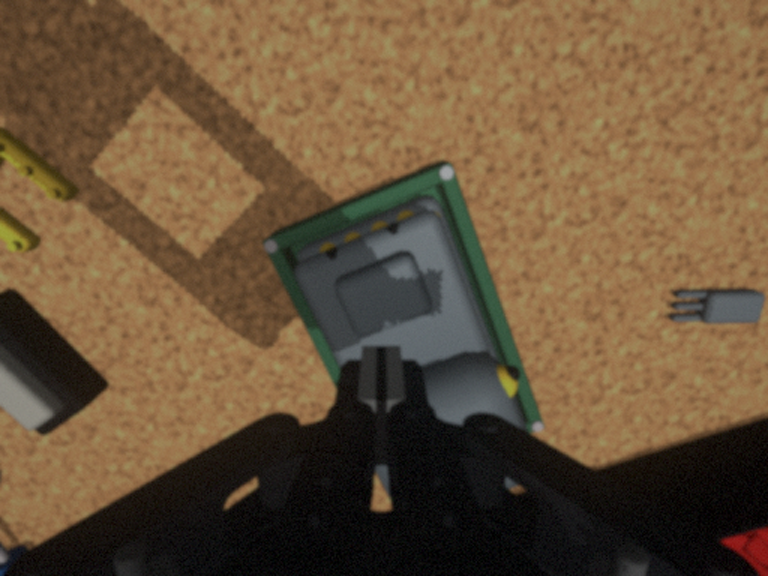

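The nose pad centre appears at about (384,294) in the 1.5x picture, against a predicted (384,297). It matches, so down onto the pad.

Call:
jog_arm --deltas '[[[0,0,12],0],[[0,0,32],0],[[0,0,52],0],[[0,0,64],0],[[0,0,68],0],[[0,0,68],0],[[0,0,68],0]]'

```text
time: 6.93
eef_pos: [505.1, 263.0, 92.3]
tool_rot: [0.213, 0.977, 0.0, 0.0]
contact_force: [1.1, -0.5, 0.4]
opening: 0.2
```

Call:
jog_arm --deltas '[[[0,0,2],0],[[0,0,4],0],[[0,0,6],0],[[0,0,8],0],[[0,0,9],0],[[0,0,10],0],[[0,0,10],0],[[0,0,10],0],[[0,0,10],0]]'

```text
time: 7.68
eef_pos: [505.0, 263.5, 82.3]
tool_rot: [0.212, 0.977, 0.0, 0.0]
contact_force: [1.0, 0.8, 1.8]
opening: -0.6
```

Call:
jog_arm --deltas '[[[0,0,1],0],[[0,0,2],0],[[0,0,3],0],[[0,0,4],0],[[0,0,5],0],[[0,0,5],0],[[0,0,5],0],[[0,0,5],0],[[0,0,5],0]]'

```text
time: 8.43
eef_pos: [505.0, 263.4, 77.2]
tool_rot: [0.212, 0.977, 0.0, 0.0]
contact_force: [0.2, 1.1, 3.5]
opening: 0.1
```

```bash
python3 - <<'E'
from h import *
for i in range(3):
  st=snap("wrist","w4.png",None,1.5)
  print(st["eef_pos"],st["contact_force"])
E
```

```text
[504.9743574  263.44428927  77.17533434] [0.2192183  1.13456611 3.46040639]
[504.99565863 263.44510576  77.1871544 ] [ 0.47598843 -0.6468396   2.99454444]
[504.95568924 263.45088534  77.1684512 ] [0.70481637 0.94722319 3.37170061]
```

View pics/w4.png

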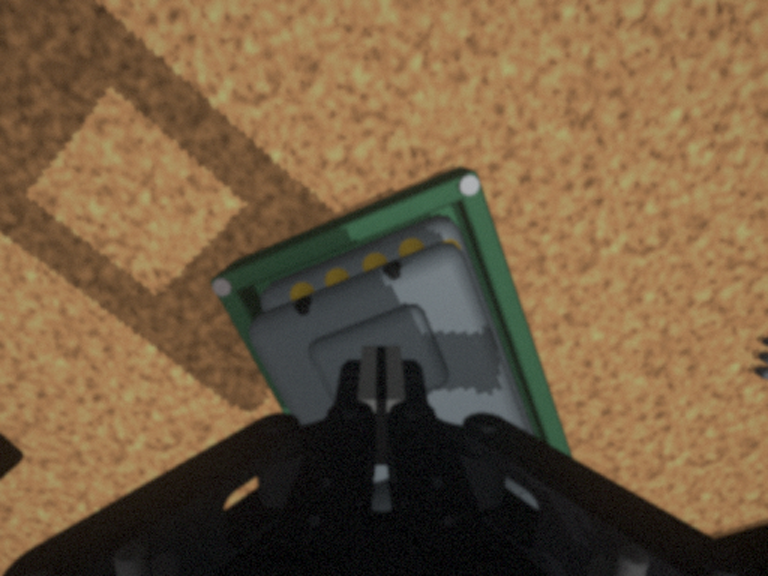

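The fingertips rest on the pad around (380,355) at about 3.3 N and 6.8 mm. A little more for margin, then lift off.

Call:
jog_arm --deltas '[[[0,0,0.7],0],[[0,0,1.3],0],[[0,0,1.3],0],[[0,0,1.3],0],[[0,0,1.3],0]]'

```text
time: 9.0
eef_pos: [505.0, 263.4, 75.8]
tool_rot: [0.212, 0.977, 0.0, 0.0]
contact_force: [1.2, 1.4, 3.4]
opening: -0.3
```

```bash
python3 - <<'E'
from h import *
for i in range(3):
  st=telemetry.state();print(st["eef_pos"],st["contact_force"]);get_image("top")
print(delta([493.9,-370.1,200],[505.2,263.2,75.6]))
E
```

```text
[504.98493544 263.43339999  75.83457201] [1.18343061 1.44924593 3.41058739]
[504.94742729 263.41552963  75.82165902] [0.75116414 1.95973979 3.97895968]
[504.92278913 263.42807106  75.7972367 ] [1.16493537 0.57379444 3.46147209]
[-252.5 -580.9 -124.5]
```

Call:
jog_arm --deltas '[[[0,0,0.8],0],[[0,0,0.8],0],[[0,0,0.8],0],[[0,0,-3],0],[[0,0,-10],0],[[0,0,-30],0],[[0,0,-60],0],[[0,0,-90],0],[[0,0,-112],0],[[0,0,-122],0],[[0,0,-124],0],[[0,0,-124],0]]'

```text
time: 10.15
eef_pos: [504.1, 263.0, 199.2]
tool_rot: [0.212, 0.977, -0.0, -0.001]
contact_force: [0.3, 0.1, 0.1]
opening: 0.3
```

```bash
python3 - <<'E'
from h import *
st=snap("top","t5.png",(120,120,320,270),4)
print(st["eef_pos"],st["contact_force"])
E
```

```text
[504.14558496 262.98243105 199.15782182] [0.27622869 0.10870831 0.13168228]
```

View pics/t5.png

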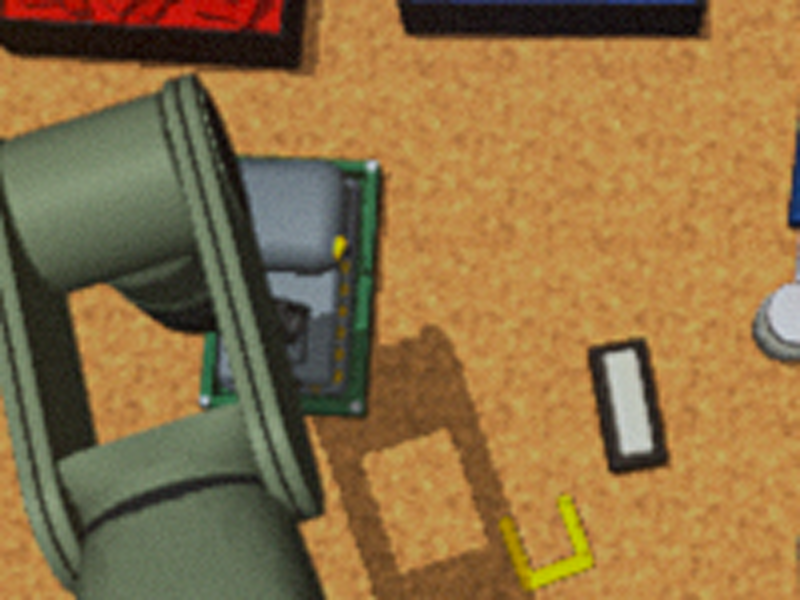

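Call:
jog_arm --deltas '[[[-6,-14,0],0],[[-16,-36,0],0],[[-29,-67,0],0],[[-44,-101,0],0],[[-59,-136,0],0],[[-74,-170,0],0],[[-89,-205,0],0],[[-104,-240,0],0],[[-119,-274,0],0],[[-134,-309,0],0],[[-149,-343,0],0],[[-164,-378,0],0]]'

```text
time: 11.2
eef_pos: [495.0, -149.6, 196.9]
tool_rot: [0.212, 0.977, 0.001, -0.003]
contact_force: [1.0, -0.1, 0.0]
opening: -0.2
```

Call:
jog_arm --deltas '[[[-15,-34,0],0],[[-30,-69,0],0],[[-45,-103,0],0],[[-58,-134,0],0],[[-70,-161,0],0],[[-79,-183,0],0],[[-85,-197,0],0],[[-88,-203,0],0],[[-88,-203,0],0],[[-88,-203,0],0]]'

```text
time: 12.03
eef_pos: [492.7, -368.5, 198.5]
tool_rot: [0.212, 0.977, 0.001, -0.001]
contact_force: [0.7, 0.5, -0.5]
opening: 0.0
```

```bash
python3 - <<'E'
from h import *
st=snap("wrist","w6.png",None,1.5)
print(st["time"],st["eef_pos"],st["contact_force"],st["joints"])
print(proj("wrist",[493.9,-370.1,46],st)*1.5, proj("wrist",st["eef_pos"],st)*1.5)
E
```

```text
12.0333 [ 492.71534977 -368.50046797  198.50369873] [ 0.68891566  0.5191157  -0.53899032] [-7.83055820e-01  3.19174404e-01  1.47024830e+00  6.69080069e-04
  1.35499903e+00 -1.92656522e+00]
[378.45 260.55] [379.95 364.65]
```

View pics/w6.png

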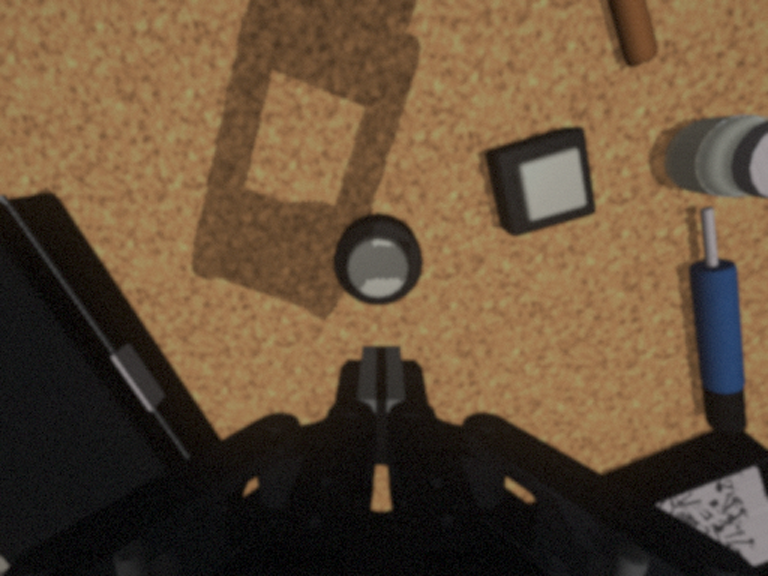

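The pass cap is at about (378,265), against a predicted (378,260), about 3 mm off along the tool's x axis. I'll shift 2 mm while going down.

Call:
jog_arm --deltas '[[[0,0,15],0],[[-1,0,45],0],[[-2,0,80],0],[[-2,0,112],0],[[-2,0,132],0],[[-2,0,142],0],[[-2,0,146],0],[[-2,0,146],0],[[-2,0,146],0]]'

```text
time: 12.83
eef_pos: [496.0, -371.1, 55.4]
tool_rot: [0.212, 0.977, -0.001, 0.001]
contact_force: [-0.5, -0.7, -0.4]
opening: -0.0
```

Call:
jog_arm --deltas '[[[0,0,2],0],[[0,0,4],0],[[0,0,6],0],[[0,0,8],0],[[0,0,9],0],[[0,0,10],0],[[0,0,10],0],[[0,0,10],0],[[0,0,10],0]]'

```text
time: 13.58
eef_pos: [495.0, -371.0, 44.0]
tool_rot: [0.212, 0.977, -0.0, 0.0]
contact_force: [0.7, -0.9, 0.8]
opening: -0.3
```

Call:
jog_arm --deltas '[[[0,0,1],0],[[0,0,2],0],[[0,0,3],0],[[0,0,4],0],[[0,0,5],0],[[0,0,5.5],0],[[0,0,5.5],0],[[0,0,5.5],0],[[0,0,5.5],0]]'

```text
time: 14.33
eef_pos: [495.0, -371.0, 38.5]
tool_rot: [0.212, 0.977, -0.0, 0.0]
contact_force: [0.3, -1.5, 4.6]
opening: -0.4
```

```bash
python3 - <<'E'
from h import *
for i in range(3):
  st=snap("wrist","w7.png",None,1.5);print(st["eef_pos"],st["contact_force"])
E
```

```text
[ 495.03867266 -370.98046248   38.45762661] [ 0.2962622  -1.46498701  4.60301945]
[ 495.04115568 -370.93543299   38.44525609] [-0.13056961 -1.72922593  4.15420271]
[ 495.0298061  -370.96844453   38.42567013] [ 1.06332658 -1.08359086  3.2356308 ]
```

View pics/w7.png

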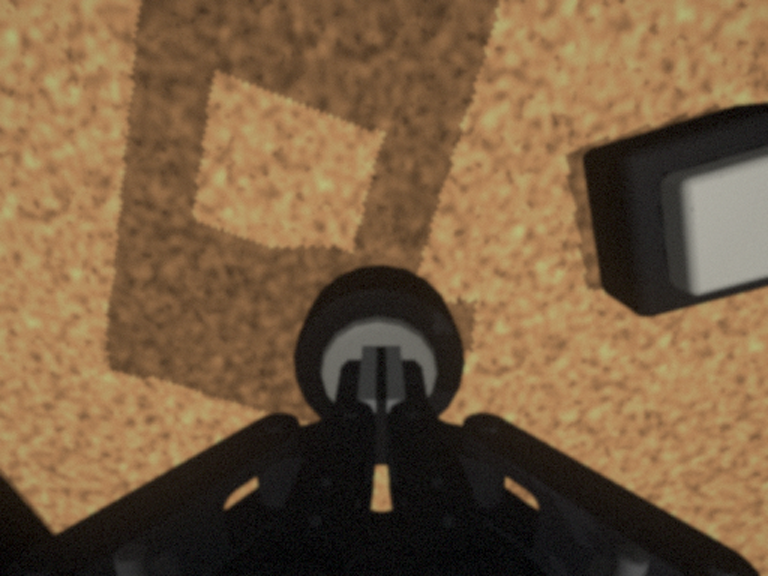

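The fingertips are on the round cap around (380,360) at about 4 N and 7.5 mm, well past half travel. A last 0.5 mm, then up and a check.

Call:
jog_arm --deltas '[[[0,0,0.5],0],[[0,0,0.5],0],[[0,0,0.5],0],[[0,0,-3],0],[[0,0,-10],0],[[0,0,-30],0],[[0,0,-60],0],[[0,0,-90],0],[[0,0,-120],0],[[0,0,-140],0],[[0,0,-148],0],[[0,0,-148],0]]'

```text
time: 15.48
eef_pos: [495.4, -371.0, 188.3]
tool_rot: [0.212, 0.977, -0.001, 0.001]
contact_force: [-0.5, 0.3, -0.7]
opening: 0.1
```

Call:
jog_arm --deltas '[[[0,0,0],0],[[0,0,0],0],[[0,0,0],0]]'

```text
time: 15.73
eef_pos: [493.6, -369.4, 183.4]
tool_rot: [0.212, 0.977, 0.001, -0.002]
contact_force: [0.6, 0.6, -0.9]
opening: 0.1
```

```bash
python3 - <<'E'
from h import *
st=snap("scene","s8.png",None,1.5);st=snap("top","t8.png",(90,110,420,290),2.4)
print(st["time"],st["eef_pos"],st["contact_force"])
E
```

```text
15.7833 [ 493.75630861 -369.59810542  183.66730647] [-0.12987872 -0.66023194 -0.00416677]
```

View pics/s8.png

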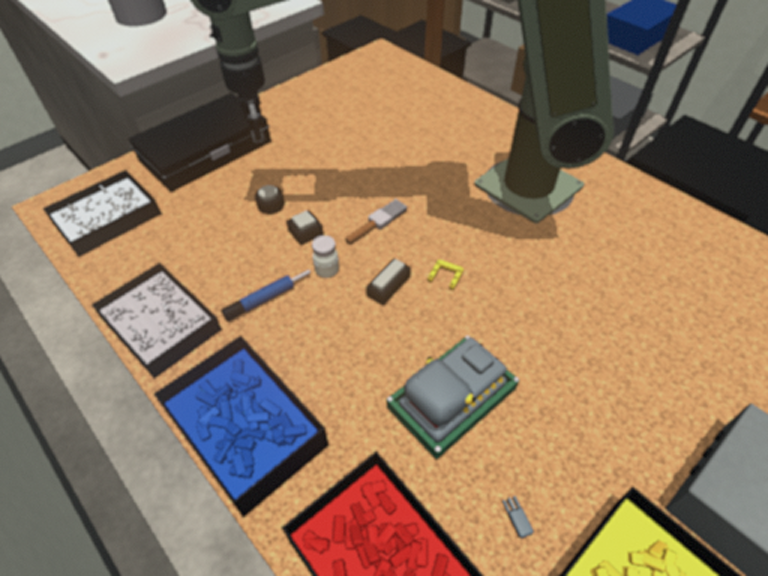

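View pics/t8.png

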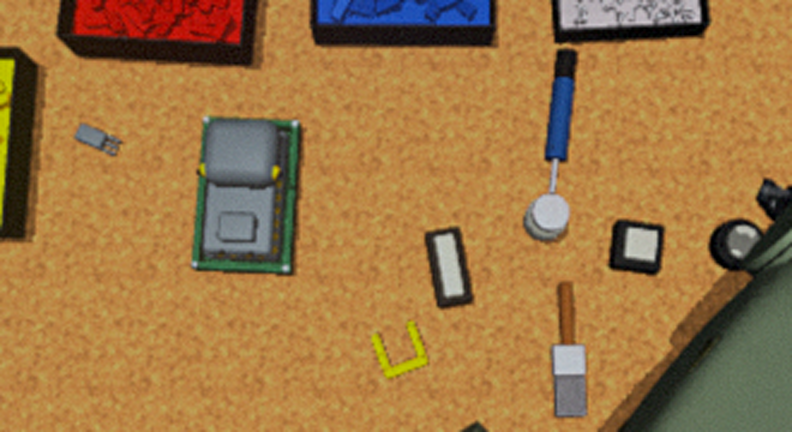

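The final pictures show the toy seated in the cradle at about (245,190) in the top crop. The jar, driver, brush, jaw and claw are where they were, the keys are up, and the gripper is clear. Handing in.

```bash
python3 - <<'E'
from h import *
print(manip.job_done()); s=telemetry.state();print(s["time"],s["contact_force"])
E
```

```text
the job is handed in; nothing more can be done
None
the job is handed in; nothing more can be done
```

I pressed the start bar, then the nose pad, then the round pass key, with the shut fingertips, and handed the job in at about 15.8 s of the 48 s allowed.

| Key | Fingertip below the released height | Force at that point |
|---|---|---|
| Start | about 8 mm | 4.4 N |
| Nose pad | about 8 mm, then 0.8 mm more commanded and not read | 3.4–4.0 N |
| Pass | about 7.5 mm, then 0.5 mm more commanded and not read | 3.2–4.6 N |

All three are past half travel (4.5 mm, about 3 N). I had no direct reading of key travel. The depth comes from fingertip height and the force agrees, but the force reading scatters by about 1 N. For the nose pad the force suggested less travel (about 6 mm) than the height did, though still past half.

After the last release the force read about zero and the gripper was about 140 mm above the pass key. By eye in the last pictures, the keys were up and the toy was seated in its cradle. The bystanders were where they had been, and I did not touch the reject key.

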